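# Aim the inspection mirror at the gauge marker

### The arm

A 6-joint arm with a two-finger parallel gripper is mounted at the origin on a cart in front of the work surface, level with it; the furniture and walls round the work are solid. World frame = base frame: x ahead of the robot, y to its left, z up, the work surface at z = 0. Lengths are in mm, angles in rad, forces in N, time in s.
With the tool pointing down it reaches from about 225 to 875 mm from the base axis. Payload 3.4 kg.
Tool frame: the origin (TCP) lies midway between the tips of the shut fingers; the grasp point (between the pads) lies manip.grip_point_offset behind it (manip.grip_point_offset is the distance from the TCP to the grasp point, in mm); z points along the fingers, y is the line along which they close (so a half turn about z gives the same grasp; the last joint's range is limited). The gripper opens to 85 mm and grips with 20 to 120 N. Pads are 22 mm wide; open, the fingers measure 114 mm over their backs; the gripper's body (76 mm by 85 mm) begins 54 mm behind the grasp point. The pads swing forward as they close: fully open they stand 13 mm farther back than shut.
Start: joints at [-1.251, 0.276, 1.505, -0, 1.361, -0.121], TCP at [245.335, -520.071, 231.328] pointing down, gripper open.
Joint ranges: [-2.89, 2.89], [-0.75, 2.08], [0.22, 2.7], [-1.18, 4.32], [0.11, 2.71], [-2.7, 2.7]. Speed limits (rad/s): [2.57, 2.57, 3.14, 3.14, 3.14, 3.14].

### API

Orientations are given as a unit quaternion [x, y, z, w].
In Python, from station import sensors, optics, workorder, manip gives the robot as it stands. The module is installed in compiled form; this text tells all that it offers.
- The arm moves only by the tool step_arm, never from a script. Its argument "deltas" is a list of rows, each an object with "gripper": the closure in counts, from 0 (fully open) to 255 (shut); "dp": the shift along the tool's x, y, z in m, a list of three; "delta_rot": the turn, a rotation vector about the tool's x, y, z in degrees, a list of three. A call has 1 to 12 rows; each row is the pose to reach, as a shift and turn from the pose commanded when the call began, along the tool's axes at that moment; what a row does not reach only later rows make up. A row lasts 1/10 s, in which the tool goes at most 50 mm and 8.59 degrees, less where a joint would pass 70% of its speed; a pose out of reach is approached as far as the arm can. A call with a gripper value outside its range is refused whole. The fingers move at their own pace and stop on an object; "squeeze" is the grip in N (left out, the last holds). Time passes only in rows, so rows that repeat a pose let the fingers close. It gives the time, the measured TCP pose, the force, the opening and the grip force at its end, in the units of the state.
- sensors.observe(): the state, without advancing time (a new reading comes with each control period).
- optics.camera(name): name is "scene" or "top" or "wrist"; returns a dict with "image" (400x640x3 uint8, red, green, blue), "K" (3x3 intrinsics, pixels), "rvec" (rotation vector, rad) and "tvec" (3), from world to camera coordinates, as OpenCV has them. Camera axes: x right, y down, z forward; pixel columns grow to the right and rows downward; lengths in mm; the calibration is good to about 2 mm. A picture is of the moment at which its call begins. There is no depth.
- workorder.sign_off(): hands the job in; it is judged then, once.
The state is a dict: "time_s": time; "joint_positions": joint angles; "qvel": joint speeds; "effort": joint torques, N m; "tcp_pos": TCP position; "orientation": TCP orientation; "wrist_force": force on the tool from outside, world axes, zero at the start; "moment": the same for the moment, N m; "opening": opening from 0.0 (shut) to 1.0 (fully open); "gripper_force": force on a finger pad.
Only numpy, scipy, OpenCV 4.12 (cv2) and the standard library are available. Lean on these libraries where they do the work, as an engineer would, in place of code of your own. Each camera call takes 0.05 s, during which the arm holds its last target. There are 200 camera calls.

### The job

Slide the red-collared marker sleeve over the brass gauge pin until it is fully home on the block and let go of it. Then take hold of the swivelling mirror (it has an orange grip on top for this) and turn it until the red collar, as seen by the small camera on the mirror's stand, appears in the middle of the mirror; the mirror springs back by itself, so finish while still holding it at that angle. Leave the white bottle, the timer and the glass dish where they are.

Things in the scene. Friction and masses are not known exactly. Their poses are not given: they have to be found in the camera images.
- sleeve: Loose marker sleeve standing upright on the worktop: a plain aluminium tube 30 mm in outer diameter from 0 to 34 mm height, above it a red collar 33 mm in diameter from 34 to 60 mm; a bore of 15 mm runs right through. About 0.06 kg. Origin: centre of its underside; z up its axis.
- marker (a point): Centre of the sleeve's red collar: on the sleeve's axis, 47 mm above its underside.
- gauge_block: Fixed steel block 64 x 64 x 45 mm with an upright brass pin 12 mm in diameter in the middle of its top, 32 mm tall (25 mm cylindrical, then a cone to a 4 mm tip, 77 mm above the worktop). Origin: centre of the block's underside. A sleeve fully home stands on the block's top, 45 mm above the worktop.
- pin_foot (a point): Axis of the gauge pin at the block's top face, 45 mm above the worktop; z up.
- mirror_stand: Fixed stand: aluminium plate 205 x 84 x 10 mm with a grey camera with a black lens at one end and the mirror post at the other. Origin: on the mirror's vertical swivel axis, at worktop level. x points from camera to mirror, the way the camera looks; the lens front is 100 mm from the axis and 85 mm high, the camera's top 103 mm high; z up.
- mirror (a joint): Swivel angle of the mirror about the stand's vertical axis, rad, 0 to 1.15, counterclockwise seen from above. It rests at 0; a soft spring (0.015 Nm at 0, 0.05 Nm more per rad) turns it back when let go. At angle q the reflected line of sight leaves the axis at pi + 0.24 + 2 q counterclockwise from the stand's x. A marker home on the pin needs a q between 0.2 and 1.0.
- mirror_grip (a point): Centre of the orange grip on the mirror, on the swivel axis, 134 mm up: an upright bar 10 mm thick, 44 mm long, 28 mm high (120 to 148 mm up), parallel to the square 48 x 46 mm glass below it (glass centre 85 mm up, on the axis). x points the way the glass faces, at pi + 0.12 + q counterclockwise from the stand's x; y along the bar; z up. Turns with the mirror.
- sight_dial: Flat white dial, 60 mm in diameter, on the swivel axis under the mirror, geared to turn twice as far; its blue index line points along the camera's reflected line of sight. Origin on the axis, 46 mm up; x along that line of sight, y level to its left, z up. The marker is in the middle of the mirror when it lies on this x axis seen from above.
- reagent_1: Bystander: loose white bottle with a blue cap, 43 mm in diameter, 95 mm high; origin under its centre.
- timer: Bystander: loose grey bench timer with a red button, 58 x 64 x 20 mm; origin under its centre.
- petri_1: Bystander: loose round clear glass dish, 60 mm in diameter, 14 mm high, the one nearest the robot on the right; origin under its centre.
There are look-alikes about, which are no part of the job. Of the things shaped like the sleeve, the aluminium one is meant.

How it is judged (in metres and radians):
On the way, in this order (a step that is already met when the one before it is completed fails the run):
1. the sleeve stands fully home on the gauge pin and is let go (horizontal distance between sleeve and pin_foot below 0.005 m and z of sleeve in the frame of pin_foot below 0.004 m and angle between sleeve's own z axis and vertical below 0.1 rad and contact force between the fingers and sleeve below 0.1 N), for 0.2 s.
2. the mirror, held in the fingers, shows the marker to the camera (horizontal distance between sleeve and pin_foot below 0.005 m and z of sleeve in the frame of pin_foot below 0.004 m and angle between sleeve's own z axis and vertical below 0.1 rad and y of marker in the frame of sight_dial between -0.025 and 0.025 m and x of marker in the frame of sight_dial above 0.05 m and contact force between the fingers and mirror above 0.5 N and velocity of joint mirror between -0.1 and 0.1 rad/s), for 0.4 s.
At the end, for the whole second after the job is handed in: The sleeve stands upright on the gauge pin within 4 mm of the block's top and 5 mm of the pin's axis, untouched; the fingers hold the mirror (over 0.5 N) at rest (under 0.1 rad/s), and the camera's reflected line of sight passes within 25 mm of the marker's centre, seen from above (all of step 2 and contact force between the fingers and sleeve below 0.1 N); the arm keeps its last pose, push and grip.
It fails at once if the white bottle with the blue cap is moved more than 20 mm (distance of reagent_1 from where it was at the start of the episode above 0.02 m).
It fails at once if the grey timer is moved more than 20 mm (distance of timer from where it was at the start of the episode above 0.02 m).
It fails at once if the loose glass dish is moved more than 20 mm (distance of petri_1 from where it was at the start of the episode above 0.02 m).
It also fails if it takes over 51 s, if anything falls off the work surface, if the arm or the gripper's body presses on something with over 40 N, if the wrist force passes 120 N, or if a joint passes its speed limit or range.

## Working session

There is one attempt and no reset: what is moved stays moved. The work goes in short steps, Python scripts to look and compute and a tool call to move; the robot and the scene stay as the last step left them, time stands still between calls to the robot, and variables do not carry over. Pictures are saved under pics/ and viewed, at most 10 in all, crops included, and the job is handed in when it is done.

Besides the shell and the picture viewer there is one more tool, called after ">>>" as name([rows], argument=value, ...), one row to a line, values as JSON. step_arm: Moves the arm, as the interface text tells. Its arguments: {"type":"object","properties":{"deltas":{"type":"array","items":{"type":"object","properties":{"gripper":{"type":"number"},"dp":{"type":"array","items":{"type":"number"}},"delta_rot":{"type":"array","items":{"type":"number"}}}}},"squeeze":{"type":"number"}},"required":["deltas"]}

```bash
mkdir -p pics
python3 - <<'E'
from station import sensors, optics, manip
import cv2, pickle
print(sensors.observe()); print(manip.grip_point_offset)
for n in ("scene","top"):
    c=optics.camera(n); pickle.dump(c,open(f"{n}0.pkl","wb")); cv2.imwrite(f"pics/{n}0.png",c["image"][:,:,::-1]); print(n,c["K"],c["rvec"],c["tvec"])
E
```

```text
{'time_s': 0.0, 'joint_positions': array([-1.25099289e+00,  2.76629322e-01,  1.50613440e+00, -3.11106397e-05,
        1.36070613e+00, -1.20996208e-01]), 'qvel': array([-4.22807825e-05,  1.14998928e-03, -3.96971521e-04, -7.38314104e-05,
       -9.73840894e-06,  3.71983304e-04]), 'effort': array([ 2.14439247e-04, -4.16774261e+01, -2.45807827e+01, -3.06604834e-04,
        1.11943006e-02, -4.72912717e-06]), 'tcp_pos': array([ 245.15034811, -519.53576302,  230.41963901]), 'orientation': array([ 9.75808976e-01,  2.18622874e-01, -1.08281456e-04, -9.32453597e-04]), 'wrist_force': array([ 0.45176986, -0.09924108, -0.12463393]), 'moment': array([-0.00801342, -0.01224983,  0.01046106]), 'gripper_force': 0.0, 'opening': 1.0017600225762762}
18.700000000000003
scene [[488.30756104   0.         323.42327585]
 [  0.         488.30756104 198.70137031]
 [  0.           0.           1.        ]] [ 0.63853375 -2.49478215  1.33249116] [ 482.0834477   232.09748961 1109.0814143 ]
top [[368.59180368   0.         321.07413922]
 [  0.         368.59180368 202.16297602]
 [  0.           0.           1.        ]] [ 2.09686468 -2.11397004  0.22446544] [ -18.56612279  557.95462036 1061.93478535]
```

View pics/scene0.png

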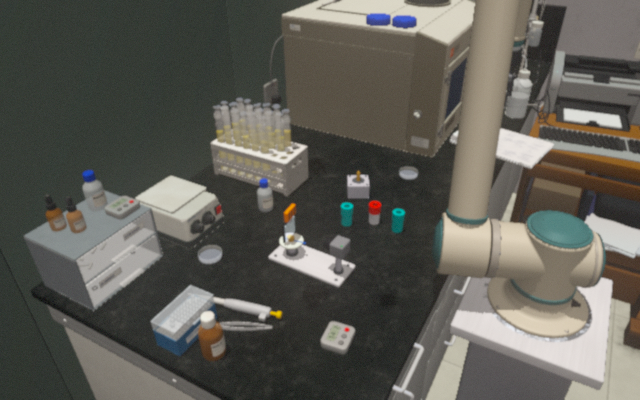

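View pics/top0.png

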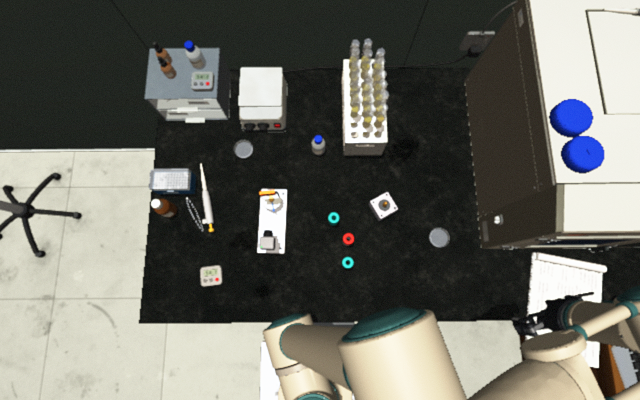

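The scene view shows the sleeve (375,212) between teal look-alikes, the pin (358,180) and the mirror grip (290,212). In the top view they are at (348,239), (384,205) and (269,192), with the stand camera at (268,240).

```bash
cat > h.py <<'E'
import numpy as np, cv2
from scipy.spatial.transform import Rotation as R
def onplane(c,px,z):
    Rm=R.from_rotvec(np.ravel(c["rvec"])).as_matrix(); o=-Rm.T@np.ravel(c["tvec"])
    d=Rm.T@np.linalg.inv(c["K"])@np.array([*px,1.]); return (o+d*(z-o[2])/d[2])
def proj(c,P): return cv2.projectPoints(np.float64(P).reshape(-1,1,3),np.float64(c["rvec"]),np.float64(c["tvec"]),c["K"],None)[0][:,0]
def two(c1,p1,c2,p2):
    M=[c["K"]@np.c_[R.from_rotvec(np.ravel(c["rvec"])).as_matrix(),np.ravel(c["tvec"])] for c in(c1,c2)]
    X=cv2.triangulatePoints(M[0],M[1],np.float64(p1),np.float64(p2)).ravel(); return X[:3]/X[3]
def blobs(c,hlo,hhi,s=120,v=80,amin=6):
    h=cv2.cvtColor(c["image"],cv2.COLOR_RGB2HSV); m=cv2.inRange(h,(hlo,s,v),(hhi,255,255))
    n,_,st,ce=cv2.connectedComponentsWithStats(m); return [(ce[i].round(1).tolist(),st[i].tolist()) for i in range(1,n) if st[i,4]>=amin]
def totool(state,dw): return R.from_quat(state["orientation"]).inv().apply(dw)
E
python3 - <<'E'
from h import *; import pickle
T,S=[pickle.load(open(f"{n}0.pkl","rb")) for n in("top","scene")]
for n,c in(("T",T),("S",S)): print(n,"red",blobs(c,0,4),"or",blobs(c,5,16))
for n,p,z in(("sleeve",(348,239),60),("pin tip",(384.5,204.5),70),("grip",(269,192),148),("cam",(268,240),103),("plate c",(272,221),10),("timer",(210,275),20),("bottle",(318,140),95),("petri",(439,238),10),("teal1",(334,218),60),("teal2",(348,263),60)): print(n,onplane(T,p,z).round(0))
V=cv2.resize(T["image"][170:280,240:400],None,fx=5,fy=5,interpolation=cv2.INTER_CUBIC); cv2.imwrite("pics/crop1.png",V[:,:,::-1])
E
```

```text
T red [([277.1, 125.4], [274, 124, 6, 4, 12]), ([348.0, 238.4], [342, 233, 13, 12, 117]), ([216.5, 279.0], [215, 278, 4, 3, 8])] or [([162.3, 53.8], [157, 49, 10, 9, 54]), ([166.4, 67.5], [161, 62, 11, 11, 61]), ([267.3, 193.8], [259, 192, 17, 4, 23]), ([162.4, 207.2], [154, 199, 14, 15, 99]), ([575.5, 234.0], [573, 234, 6, 1, 6]), ([615.3, 373.1], [608, 344, 17, 50, 285])]
S red [([131.0, 201.5], [130, 201, 3, 2, 6]), ([374.3, 206.8], [368, 200, 14, 15, 173]), ([218.1, 209.1], [216, 205, 5, 9, 34]), ([346.5, 329.3], [345, 328, 4, 4, 13])] or [([451.7, 52.1], [451, 49, 3, 8, 16]), ([577.2, 126.9], [529, 112, 111, 27, 647]), ([590.0, 160.8], [547, 150, 93, 26, 710]), ([591.0, 154.9], [587, 154, 10, 3, 16]), ([625.4, 160.4], [617, 159, 17, 4, 21]), ([582.7, 176.1], [536, 164, 104, 27, 522]), ([289.1, 213.0], [283, 203, 13, 20, 122]), ([52.8, 214.0], [46, 208, 16, 14, 135]), ([72.8, 215.3], [67, 211, 14, 11, 92]), ([624.3, 272.8], [606, 265, 34, 19, 173]), ([635.0, 285.2], [631, 284, 9, 4, 11]), ([635.4, 323.8], [630, 312, 10, 22, 145]), ([209.1, 338.1], [199, 322, 23, 36, 445])]
sleeve [ 445. -102.   60.]
pin tip [ 547. -214.   70.]
grip [569. 123. 148.]
cam [439. 130. 103.]
plate c [509. 132.  10.]
timer [344. 315.  20.]
bottle [745. -15.  95.]
petri [ 451. -389.   10.]
teal1 [509. -62.  60.]
teal2 [ 374. -101.   60.]
```

View pics/crop1.png

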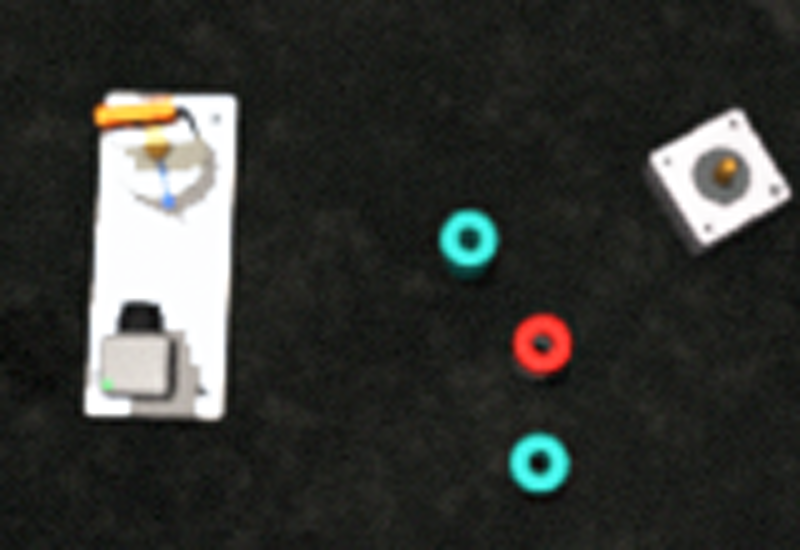

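Crop: the grip bar is at about (267,192.6) in full-image pixels, red sleeve (348,238.5), pin (384.5,204.5). Next I work out the move to above the sleeve.

```bash
cat >> h.py <<'E'
def plan(state,p,yaw):
    "tool x at world angle yaw, pointing down"
    Rt=R.from_euler('z',yaw)*R.from_euler('x',np.pi); R0=R.from_quat(state["orientation"])
    return (totool(state,np.array(p)-state["tcp_pos"])/1000).round(4), (R0.inv()*Rt).as_rotvec(degrees=True).round(2)
E
python3 - <<'E'
from h import *; from station import sensors; import pickle
T=pickle.load(open("top0.pkl","rb"))
print(plan(sensors.observe(),[445,-102,150],0))
for a in((105,92),(238,95),(84,415),(222,420)): print(onplane(T,(240+a[0]/5-.4,170+a[1]/5-.4),10).round(1))
for a in((735,107),(792,190),(702,255),(648,158)): print(onplane(T,(240+a[0]/5-.4,170+a[1]/5-.4),45).round(1))
E
```

```text
(array([ 0.3589, -0.2923,  0.0811]), array([-9.000e-02,  1.000e-02,  2.526e+01]))
[617.2 171.1  10. ]
[614.5  85.6  10. ]
[410.8 178.5  10. ]
[407.   92.9  10. ]
[ 594.9 -226.9   45. ]
[ 542.  -259.5   45. ]
[ 502.  -202.5   45. ]
[ 563.  -171.7   45. ]
```

>>> step_arm([
  {"dp":[0.3589,-0.2923,0.0811],"delta_rot":[-0.09,0.01,25.26],"gripper":0},
  {"dp":[0.3589,-0.2923,0.0811],"delta_rot":[-0.09,0.01,25.26],"gripper":0},
  {"dp":[0.3589,-0.2923,0.0811],"delta_rot":[-0.09,0.01,25.26],"gripper":0},
  {"dp":[0.3589,-0.2923,0.0811],"delta_rot":[-0.09,0.01,25.26],"gripper":0},
  {"dp":[0.3589,-0.2923,0.0811],"delta_rot":[-0.09,0.01,25.26],"gripper":0},
  {"dp":[0.3589,-0.2923,0.0811],"delta_rot":[-0.09,0.01,25.26],"gripper":0},
  {"dp":[0.3589,-0.2923,0.0811],"delta_rot":[-0.09,0.01,25.26],"gripper":0},
  {"dp":[0.3589,-0.2923,0.0811],"delta_rot":[-0.09,0.01,25.26],"gripper":0},
  {"dp":[0.3589,-0.2923,0.0811],"delta_rot":[-0.09,0.01,25.26],"gripper":0},
  {"dp":[0.3589,-0.2923,0.0811],"delta_rot":[-0.09,0.01,25.26],"gripper":0},
  {"dp":[0.3589,-0.2923,0.0811],"delta_rot":[-0.09,0.01,25.26],"gripper":0},
  {"dp":[0.3589,-0.2923,0.0811],"delta_rot":[-0.09,0.01,25.26],"gripper":0},
], squeeze=30)

```text
time_s: 1.3
tcp_pos: [445.0, -102.6, 150.0]
orientation: [1.0, 0.001, -0.0, 0.001]
wrist_force: [-0.1, -0.9, 0.7]
opening: 1.0
gripper_force: 0.0
```

Run:
```python
from h import *; from station import sensors,optics; import pickle
c=optics.camera("wrist"); s=sensors.observe(); print(s["tcp_pos"].round(1),s["orientation"].round(4))
pickle.dump((c,s),open("w1.pkl","wb")); cv2.imwrite("pics/w1.png",c["image"][:,:,::-1])
for b in blobs(c,0,4): print(b, onplane(c,b[0],60).round(1))
```

```text
[ 444.9 -103.2  150.2] [1.     0.     0.     0.0011]
([326.1, 197.4], [304, 172, 45, 50, 1592]) [ 448.7 -103.2   60. ]
```

View pics/w1.png

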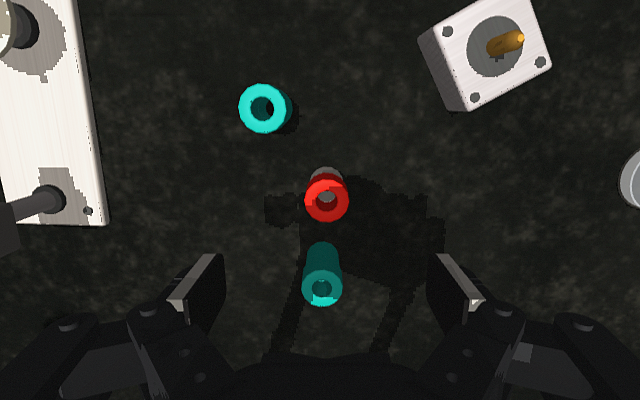

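The wrist view shows the sleeve's red collar at (326,200), the pin from (495,47) to its tip at (519,39), and a teal sleeve at (322,285). I fit projected silhouettes for sub-mm positions.

```bash
cat >> h.py <<'E'
from scipy.optimize import minimize
A=np.linspace(0,2*np.pi,40)
def fitsil(c,mask,secs,x0):
    "secs: (r,z) sections of a solid of revolution; match silhouette with mask"
    ys,xs=np.nonzero(mask); 
    def sil(p):
        P=np.concatenate([np.c_[p[0]+r*np.cos(A),p[1]+r*np.sin(A),0*A+z] for r,z in secs])
        h=cv2.convexHull(np.float32(proj(c,P))); m=np.zeros(mask.shape,np.uint8)
        cv2.fillConvexPoly(m,np.int32(np.round(h*16)),255,cv2.LINE_AA,4); return m/255.
    H=cv2.morphologyEx(mask,cv2.MORPH_CLOSE,np.ones((9,9)))>0
    f=lambda p: np.abs(sil(p)-H).sum()
    r=minimize(f,x0,method="Nelder-Mead",options=dict(initial_simplex=np.array(x0)+np.array([[0,0],[6,0],[0,6]])))
    return r.x.round(2), r.fun, H.sum()
def colmask(c,lo,hi,s,v,box):
    h=cv2.cvtColor(c["image"],cv2.COLOR_RGB2HSV); m=cv2.inRange(h,(lo,s,v),(hi,255,255)); o=np.zeros_like(m); x,y,w,k=box; o[y:y+k,x:x+w]=m[y:y+k,x:x+w]; return o
E
python3 - <<'E'
from h import *; import pickle
c,s=pickle.load(open("w1.pkl","rb"))
m=colmask(c,0,6,120,50,(290,150,80,90)); 
n=cv2.morphologyEx(m,cv2.MORPH_CLOSE,np.ones((25,25)))
print("sleeve",fitsil(c,n,[(16.5,60),(16.5,34)],[447,-103]))
p=colmask(c,8,28,110,40,(470,15,60,60)); print((p>0).sum(),cv2.boundingRect(p))
print("pin",fitsil(c,p,[(6,45),(6,70),(2,77)],[547,-214]))
E
```

```text
sleeve (array([ 445.71, -103.27]), np.float64(163.83137254901962), np.int64(1793))
670 (486, 30, 38, 27)
pin (array([ 550.29, -216.59]), np.float64(104.50196078431374), np.int64(670))
```

>>> step_arm([
  {"dp":[0.001,0,0.05],"delta_rot":[0,0,0],"gripper":0},
  {"dp":[0.001,0,0.09],"delta_rot":[0,0,0],"gripper":0},
  {"dp":[0.001,0,0.12],"delta_rot":[0,0,0],"gripper":0},
  {"dp":[0.001,0,0.12],"delta_rot":[0,0,0],"gripper":0},
  {"dp":[0.001,0,0.12],"delta_rot":[0,0,0],"gripper":255},
  {"dp":[0.001,0,0.12],"delta_rot":[0,0,0],"gripper":255},
  {"dp":[0.001,0,0.12],"delta_rot":[0,0,0],"gripper":255},
  {"dp":[0.001,0,0.12],"delta_rot":[0,0,0],"gripper":255},
  {"dp":[0.001,0,0.12],"delta_rot":[0,0,0],"gripper":255},
  {"dp":[0.001,0,0.12],"delta_rot":[0,0,0],"gripper":255},
  {"dp":[0.001,0,0.12],"delta_rot":[0,0,0],"gripper":255},
  {"dp":[0.001,0,0.12],"delta_rot":[0,0,0],"gripper":255},
], squeeze=30)

```text
time_s: 2.55
tcp_pos: [447.5, -103.3, 31.8]
orientation: [1.0, 0.0, 0.002, 0.002]
wrist_force: [-1.6, -0.3, 5.3]
opening: 0.38
gripper_force: 29.4
```

>>> step_arm([
  {"dp":[0,0,-0.04],"delta_rot":[0,0,0],"gripper":255},
  {"dp":[0,0,-0.08],"delta_rot":[0,0,0],"gripper":255},
  {"dp":[0.02,0.02,-0.1],"delta_rot":[0,0,0],"gripper":255},
  {"dp":[0.05,0.05,-0.1],"delta_rot":[0,0,0],"gripper":255},
  {"dp":[0.08,0.085,-0.1],"delta_rot":[0,0,0],"gripper":255},
  {"dp":[0.1,0.108,-0.1],"delta_rot":[0,0,0],"gripper":255},
  {"dp":[0.1046,0.1133,-0.1],"delta_rot":[0,0,0],"gripper":255},
  {"dp":[0.1046,0.1133,-0.1],"delta_rot":[0,0,0],"gripper":255},
  {"dp":[0.1046,0.1133,-0.1],"delta_rot":[0,0,0],"gripper":255},
])

```text
time_s: 3.45
tcp_pos: [549.6, -214.8, 130.3]
orientation: [1.0, 0.0, -0.001, 0.0]
wrist_force: [0.2, -0.2, -1.2]
opening: 0.382
gripper_force: 30.3
```

Run:
```python
from h import *; from station import sensors,optics; import pickle
D={n:optics.camera(n) for n in("wrist","scene","top")}; s=sensors.observe(); print(s["tcp_pos"].round(1),s["orientation"].round(4),s["wrist_force"].round(1))
pickle.dump((D,s),open("w2.pkl","wb"))
a=D["wrist"]["image"]; b=D["scene"]["image"][130:220,320:410]; b=cv2.resize(b,(400,400),interpolation=cv2.INTER_CUBIC)
cv2.imwrite("pics/w2.png",np.hstack([a[:,170:530],b])[:,:,::-1])
```

```text
[ 549.8 -214.7  130.6] [ 1.e+00  4.e-04 -1.e-04  5.e-04] [-0.5 -0.2 -1.6]
```

View pics/w2.png

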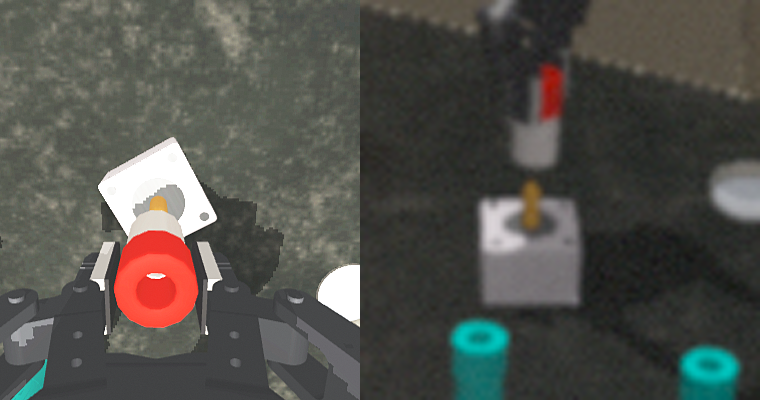

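The sleeve is held upright above the pin: collar at about (327,278) in the wrist image, with the pin emerging at (328,203). The scene crop shows the sleeve directly over the pin.

Run:
```python
from h import *; import pickle
D,s=pickle.load(open("w2.pkl","rb")); c=D["wrist"]
m=colmask(c,0,6,120,50,(270,220,110,120)); m=cv2.morphologyEx(m,cv2.MORPH_CLOSE,np.ones((45,45)))
dz=s["tcp_pos"][2]-31.0
print("sleeve",dz,fitsil(c,m,[(16.5,60+dz),(16.5,34+dz)],[550,-215]))
p=colmask(c,8,28,100,60,(300,180,60,50))
for r in range(190,216,2):
    x=np.nonzero(p[r])[0]
    if len(x): print(r,x.min(),x.max(),end="; ")
print()
for q in((549.8,-214.7),(550.3,-216.6),(549,-216.6)):
    print(q,[ [proj(c,[[q[0]+6*np.cos(a),q[1]+6*np.sin(a),z] for a in A])[:,0].round(1).tolist()[i] for i in (10,30)] for z in(50,60,70)], proj(c,[[*q,50],[*q,60],[*q,70]]).round(1).tolist())
S=D["scene"]; 
m=colmask(S,8,28,100,60,(345,160,30,40)); print("scenepin",cv2.boundingRect(m),fitsil(S,m,[(6,45),(6,70),(2,77)],[550,-216]))
g=S["image"][150:175,345:375].astype(int).sum(2)//3
for r in range(8,22,2): print(150+r,g[r].tolist())
print([proj(S,[[549.8+15*np.cos(a),-214.7+15*np.sin(a),dz] for a in A])[:,i].round(1)[[0]].tolist() for i in(0,1)], proj(S,[[549.8,-214.7,dz]]), np.ptp(proj(S,[[549.8+15*np.cos(a),-214.7+15*np.sin(a),dz] for a in A])[:,0]))
```

```text
sleeve 99.60473126978619 (array([ 548.16, -214.86]), np.float64(653.8156862745097), np.int64(6527))
196 325 330; 198 322 333; 200 321 335; 202 320 335; 204 320 336; 206 320 336; 208 320 336; 210 332 336; 212 337 337; 
(549.8, -214.7) [[316.7, 334.0], [316.3, 334.4], [315.9, 334.8]] [[325.4, 206.0], [325.4, 210.3], [325.4, 215.1]]
(550.3, -216.6) [[319.4, 336.7], [319.2, 337.2], [318.9, 337.8]] [[328.1, 205.3], [328.2, 209.6], [328.4, 214.4]]
(549, -216.6) [[319.4, 336.7], [319.2, 337.2], [318.9, 337.7]] [[328.1, 207.1], [328.2, 211.5], [328.3, 216.3]]
scenepin (356, 170, 5, 12) (array([ 552.95, -217.93]), np.float64(20.14509803921569), np.int64(37))
158 [44, 39, 41, 40, 41, 38, 41, 51, 59, 79, 97, 99, 98, 107, 114, 116, 124, 121, 117, 96, 59, 46, 44, 45, 47, 45, 49, 48, 43, 48]
160 [43, 42, 46, 43, 41, 42, 48, 48, 56, 79, 105, 115, 116, 122, 123, 128, 130, 123, 117, 88, 53, 41, 39, 43, 41, 44, 51, 50, 45, 47]
162 [40, 42, 45, 44, 44, 48, 52, 53, 65, 81, 105, 115, 120, 124, 125, 127, 126, 126, 116, 85, 52, 41, 43, 40, 40, 46, 48, 52, 44, 47]
164 [42, 46, 46, 46, 45, 43, 46, 48, 57, 86, 107, 116, 122, 123, 126, 127, 127, 125, 111, 76, 48, 39, 40, 39, 41, 39, 46, 50, 47, 46]
166 [44, 43, 43, 42, 44, 46, 44, 46, 51, 62, 81, 102, 112, 118, 117, 120, 121, 113, 92, 60, 43, 41, 36, 37, 43, 43, 43, 46, 43, 48]
168 [36, 41, 45, 47, 44, 40, 44, 42, 42, 42, 44, 47, 56, 55, 67, 63, 57, 50, 47, 39, 41, 40, 44, 45, 43, 41, 43, 49, 50, 51]
170 [43, 44, 48, 48, 46, 46, 43, 44, 43, 44, 45, 45, 51, 57, 56, 45, 46, 40, 47, 43, 41, 42, 46, 41, 43, 42, 43, 45, 45, 48]
[[354.3], [163.3]] [[358.87070445 164.50541284]] 10.240089343471652
```

>>> step_arm([
  {"dp":[0.002,0.0019,0],"delta_rot":[0,0,0],"gripper":255},
  {"dp":[0.002,0.0019,0.01],"delta_rot":[0,0,0],"gripper":255},
  {"dp":[0.002,0.0019,0.02],"delta_rot":[0,0,0],"gripper":255},
  {"dp":[0.002,0.0019,0.03],"delta_rot":[0,0,0],"gripper":255},
  {"dp":[0.002,0.0019,0.038],"delta_rot":[0,0,0],"gripper":255},
  {"dp":[0.002,0.0019,0.038],"delta_rot":[0,0,0],"gripper":255},
])

```text
time_s: 4.2
tcp_pos: [551.7, -217.3, 90.4]
orientation: [1.0, -0.0, -0.001, -0.0]
wrist_force: [1.1, -0.0, -1.0]
opening: 0.385
gripper_force: 30.3
```

>>> step_arm([
  {"dp":[0,0,0.006],"delta_rot":[0,0,0],"gripper":255},
  {"dp":[0,0,0.01],"delta_rot":[0,0,0],"gripper":255},
  {"dp":[0,0,0.013],"delta_rot":[0,0,0],"gripper":255},
  {"dp":[0,0,0.0145],"delta_rot":[0,0,0],"gripper":255},
  {"dp":[0,0,0.0145],"delta_rot":[0,0,0],"gripper":255},
])

```text
time_s: 4.7
tcp_pos: [552.7, -217.8, 77.7]
orientation: [1.0, -0.0, 0.0, 0.001]
wrist_force: [-0.8, 0.6, -1.2]
opening: 0.382
gripper_force: 30.3
```

>>> step_arm([
  {"dp":[0,0,0.002],"delta_rot":[0,0,0],"gripper":255},
  {"dp":[0,0,0.002],"delta_rot":[0,0,0],"gripper":255},
  {"dp":[0,0,0.002],"delta_rot":[0,0,0],"gripper":255},
])

```text
time_s: 5.0
tcp_pos: [552.8, -217.8, 76.9]
orientation: [1.0, -0.0, 0.0, 0.001]
wrist_force: [-2.5, 1.9, 5.6]
opening: 0.379
gripper_force: 30.8
```

Contact at the bottom. I release and rise straight up.

>>> step_arm([
  {"dp":[0,0,0],"delta_rot":[0,0,0],"gripper":0},
  {"dp":[0,0,0],"delta_rot":[0,0,0],"gripper":0},
  {"dp":[0,0,0],"delta_rot":[0,0,0],"gripper":0},
  {"dp":[0,0,0],"delta_rot":[0,0,0],"gripper":0},
  {"dp":[0,0,0],"delta_rot":[0,0,0],"gripper":0},
  {"dp":[0,0,0],"delta_rot":[0,0,0],"gripper":0},
  {"dp":[0,0,-0.04],"delta_rot":[0,0,0],"gripper":0},
  {"dp":[0,0,-0.08],"delta_rot":[0,0,0],"gripper":0},
  {"dp":[0,0,-0.12],"delta_rot":[0,0,0],"gripper":0},
  {"dp":[0,0,-0.16],"delta_rot":[0,0,0],"gripper":0},
  {"dp":[0,0,-0.16],"delta_rot":[0,0,0],"gripper":0},
])

```text
time_s: 6.1
tcp_pos: [555.9, -219.3, 242.6]
orientation: [1.0, -0.0, 0.006, 0.004]
wrist_force: [-0.2, -0.2, -0.3]
opening: 0.997
gripper_force: 0.0
```

Run:
```python
from h import *; from station import sensors,optics; import pickle
D={n:optics.camera(n) for n in("wrist","scene","top")}; s=sensors.observe(); print(s["time_s"],s["tcp_pos"].round(1))
pickle.dump((D,s),open("w3.pkl","wb")); c=D["wrist"]
m=colmask(c,0,6,120,50,(250,130,160,180)); m=cv2.morphologyEx(m,cv2.MORPH_CLOSE,np.ones((21,21)))
print("sleeve",cv2.boundingRect(m),[fitsil(c,m,[(16.5,60+z),(16.5,34+z)],[550,-216]) for z in(45,50,55)])
b=D["scene"]["image"][130:220,320:410]; b=cv2.resize(b,(400,400),interpolation=cv2.INTER_CUBIC)
cv2.imwrite("pics/w3.png",np.hstack([c["image"][:,140:540],b])[:,:,::-1])
S=D["scene"]
for q in(45,50): print(q,proj(S,[[550.3,-216.6,q+60],[550.3,-216.6,q+34]]).round(1).tolist())
```

```text
6.25 [ 552.3 -217.4  235.3]
sleeve (304, 171, 38, 42) [(array([ 550.79, -217.75]), np.float64(149.99607843137255), np.int64(1226)), (array([ 552.31, -217.48]), np.float64(195.44313725490196), np.int64(1226)), (array([ 554.06, -218.16]), np.float64(244.54117647058823), np.int64(1226))]
45 [[359.1, 162.6], [358.8, 170.2]]
50 [[359.1, 161.1], [358.8, 168.8]]
```

View pics/w3.png

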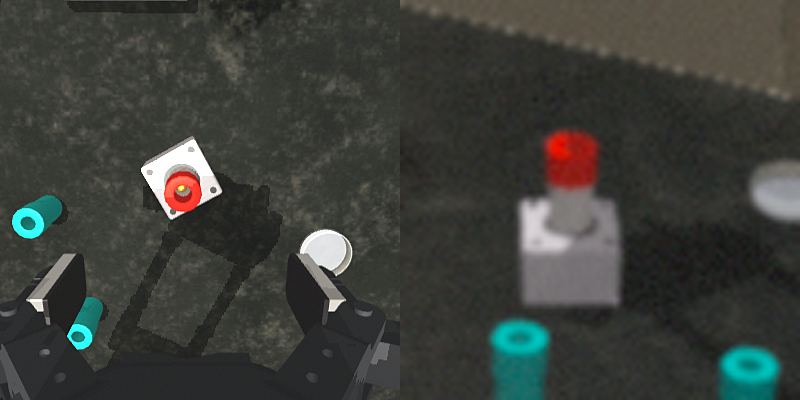

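The sleeve is home on the block: collar at about (325,190) in the wrist view, residual best at 45 mm, upright in the scene crop. Now to the mirror.

Run:
```python
from h import *; from station import sensors
print(plan(sensors.observe(),[545,128,235],np.radians(94.8)))
```

```text
(array([-7.300e-03, -3.454e-01, -1.000e-04]), array([ 3.00e-02,  7.00e-02, -9.48e+01]))
```

>>> step_arm([
  {"dp":[0.015,-0.3454,0],"delta_rot":[0,0,-94.8],"gripper":0},
  {"dp":[0.015,-0.3454,0],"delta_rot":[0,0,-94.8],"gripper":0},
  {"dp":[0.015,-0.3454,0],"delta_rot":[0,0,-94.8],"gripper":0},
  {"dp":[0.015,-0.3454,0],"delta_rot":[0,0,-94.8],"gripper":0},
  {"dp":[0.015,-0.3454,0],"delta_rot":[0,0,-94.8],"gripper":0},
  {"dp":[0.015,-0.3454,0],"delta_rot":[0,0,-94.8],"gripper":0},
  {"dp":[0.015,-0.3454,0],"delta_rot":[0,0,-94.8],"gripper":0},
  {"dp":[0.015,-0.3454,0],"delta_rot":[0,0,-94.8],"gripper":0},
  {"dp":[0.015,-0.3454,0],"delta_rot":[0,0,-94.8],"gripper":0},
  {"dp":[0.015,-0.3454,0],"delta_rot":[0,0,-94.8],"gripper":0},
  {"dp":[0.015,-0.3454,0],"delta_rot":[0,0,-94.8],"gripper":0},
  {"dp":[0.015,-0.3454,0],"delta_rot":[0,0,-94.8],"gripper":0},
])

```text
time_s: 7.45
tcp_pos: [566.6, 127.8, 233.1]
orientation: [0.677, 0.736, -0.002, -0.001]
wrist_force: [0.2, 0.1, 0.0]
opening: 1.001
gripper_force: 0.0
```

Run:
```python
from h import *; from station import sensors,optics; import pickle
c=optics.camera("wrist"); s=sensors.observe(); print(s["time_s"],s["tcp_pos"].round(1),s["orientation"].round(4),s["joint_positions"].round(2))
pickle.dump((c,s),open("w4.pkl","wb")); cv2.imwrite("pics/w4.png",c["image"][:,:,::-1])
for b in blobs(c,5,18,amin=60): print(b, onplane(c,b[0],148).round(1))
```

```text
7.5 [566.8 127.7 233.4] [ 6.778e-01  7.352e-01 -1.900e-03 -5.000e-04] [ 0.1   0.29  1.49 -0.    1.37  0.02]
([330.3, 170.4], [323, 166, 16, 15, 105]) [566.3 152.9 148. ]
([331.0, 212.2], [325, 184, 14, 48, 527]) [569.4 123.  148. ]
([5.4, 359.6], [0, 353, 17, 19, 173]) [316.3 -24.8 148. ]
```

View pics/w4.png

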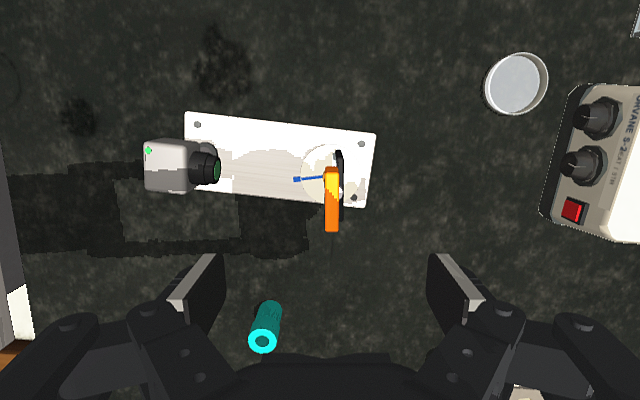

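The wrist view shows the bar at (331,168)–(331,232), plate corners at (186,111), (376,134) and (364,207), and the blue index line at (294,179)–(322,177). Fitting a box to the bar.

```bash
cat >> h.py <<'E'
def fitbar(c,x0,box,zs=(120,148)):
    m=colmask(c,4,28,130,70,box); H=cv2.morphologyEx(m,cv2.MORPH_CLOSE,np.ones((7,7)))>0
    def f(p):
        d=np.array([np.cos(p[2]/50),np.sin(p[2]/50)]); n=np.array([-d[1],d[0]])
        P=[[*(p[:2]+a*22*d+b*5*n),z] for a in(-1,1) for b in(-1,1) for z in zs]
        h=cv2.convexHull(np.float32(proj(c,P))); o=np.zeros(m.shape,np.uint8); cv2.fillConvexPoly(o,np.int32(np.round(h*16)),255,cv2.LINE_AA,4)
        return np.abs(o/255.-H).sum()
    x0=np.array([x0[0],x0[1],x0[2]*50]); r=minimize(f,x0,method="Nelder-Mead",options=dict(initial_simplex=x0+np.array([[0,0,0],[5,0,0],[0,5,0],[0,0,5]])))
    return r.x[0],r.x[1],r.x[2]/50,r.fun,H.sum()
E
python3 - <<'E'
from h import *; import pickle
c,s=pickle.load(open("w4.pkl","rb"))
x,y,a,f,n=fitbar(c,(568,130,1.65),(300,150,60,100)); print("bar",x,y,a,f,n)
C=[onplane(c,p,10) for p in((186,111),(376,134),(364,207))]; print(np.round(C,1))
d=C[1]-C[0]; e=C[1]-C[2]; print("yaw",np.arctan2(d[1],d[0]),np.arctan2(-e[0],e[1]),np.hypot(*d[:2]),np.hypot(*e[:2]))
h=cv2.inRange(cv2.cvtColor(c["image"],cv2.COLOR_RGB2HSV),(100,120,60),(130,255,255)); h[:150]=0;h[210:]=0;h[:,:280]=0;h[:,340:]=0
P=np.array([onplane(c,(u,v),46)[:2] for v,u in np.argwhere(h)]); vx=cv2.fitLine(np.float32(P),cv2.DIST_L2,0,.01,.01).ravel(); print("line",np.arctan2(vx[1],vx[0])%np.pi, vx[2:],len(P), P.min(0),P.max(0))
S=pickle.load(open("w3.pkl","rb"))[0]["top"]
print(fitbar(S,(568,130,1.65),(250,182,35,25)))
E
```

```text
bar 568.9071591980396 129.1866740176779 1.6658520820413196 143.76078431372548 928
[[413.5 177.   10. ]
 [615.1 170.   10. ]
 [611.6  88.   10. ]]
yaw -0.03507846364688868 -0.042655865342966164 201.66276502027054 82.0643073374123
line 0.18620287 [544.46204 123.70751] 75 [532.56264236 119.77752514] [560.31374204 127.11167269]
(np.float64(567.4187001970163), np.float64(131.2394160889645), np.float64(1.5122258653433307), np.float64(49.89019607843137), np.int64(99))
```

>>> step_arm([
  {"dp":[0.0016,0.0023,0.05],"delta_rot":[0,0,0],"gripper":0},
  {"dp":[0.0016,0.0023,0.09],"delta_rot":[0,0,0],"gripper":0},
  {"dp":[0.0016,0.0023,0.114],"delta_rot":[0,0,0],"gripper":0},
  {"dp":[0.0016,0.0023,0.114],"delta_rot":[0,0,0],"gripper":0},
  {"dp":[0.0016,0.0023,0.114],"delta_rot":[0,0,0],"gripper":255},
  {"dp":[0.0016,0.0023,0.114],"delta_rot":[0,0,0],"gripper":255},
  {"dp":[0.0016,0.0023,0.114],"delta_rot":[0,0,0],"gripper":255},
  {"dp":[0.0016,0.0023,0.114],"delta_rot":[0,0,0],"gripper":255},
  {"dp":[0.0016,0.0023,0.114],"delta_rot":[0,0,0],"gripper":255},
  {"dp":[0.0016,0.0023,0.114],"delta_rot":[0,0,0],"gripper":255},
  {"dp":[0.0016,0.0023,0.114],"delta_rot":[0,0,0],"gripper":255},
  {"dp":[0.0016,0.0023,0.114],"delta_rot":[0,0,0],"gripper":255},
], squeeze=25)

```text
time_s: 8.7
tcp_pos: [570.4, 129.4, 122.3]
orientation: [0.677, 0.736, 0.0, 0.001]
wrist_force: [-0.5, -0.3, 5.9]
opening: 0.107
gripper_force: 29.5
```

>>> step_arm([
  {"dp":[0,0,0],"delta_rot":[0,0,-5],"gripper":255},
  {"dp":[0,0,0],"delta_rot":[0,0,-11],"gripper":255},
  {"dp":[0,0,0],"delta_rot":[0,0,-17],"gripper":255},
  {"dp":[0,0,0],"delta_rot":[0,0,-23],"gripper":255},
  {"dp":[0,0,0],"delta_rot":[0,0,-29],"gripper":255},
  {"dp":[0,0,0],"delta_rot":[0,0,-34],"gripper":255},
  {"dp":[0,0,0],"delta_rot":[0,0,-37.6],"gripper":255},
  {"dp":[0,0,0],"delta_rot":[0,0,-37.6],"gripper":255},
  {"dp":[0,0,0],"delta_rot":[0,0,-37.6],"gripper":255},
])

```text
time_s: 9.6
tcp_pos: [570.8, 129.6, 122.3]
orientation: [0.404, 0.915, 0.0, 0.001]
wrist_force: [0.3, 0.6, 5.6]
opening: 0.109
gripper_force: 29.5
```

Run:
```python
from h import *; from station import sensors,optics; import pickle
D={n:optics.camera(n) for n in("wrist","scene","top")}; c=D["wrist"]; s=sensors.observe(); print(s["time_s"],s["tcp_pos"].round(1),s["orientation"].round(4),s["wrist_force"].round(1),s["moment"].round(3),s["gripper_force"],2*np.arctan2(s["orientation"][1],s["orientation"][0]))
pickle.dump((D,s),open("w5.pkl","wb")); b=D["scene"]["image"][170:300,220:400]; b=cv2.resize(b,None,fx=2.2,fy=2.2,interpolation=cv2.INTER_CUBIC)
I=np.zeros((400,396,3),np.uint8); I[:b.shape[0]]=b
cv2.imwrite("pics/w5.png",np.hstack([c["image"][:,140:540],I])[:,:,::-1])
```

```text
9.75 [570.8 129.6 122.3] [0.4037 0.9149 0.     0.0014] [-0.3 -0.4  5.4] [ 0.023  0.12  -0.06 ] 29.484983682632446 2.3104209396258533
```

View pics/w5.png

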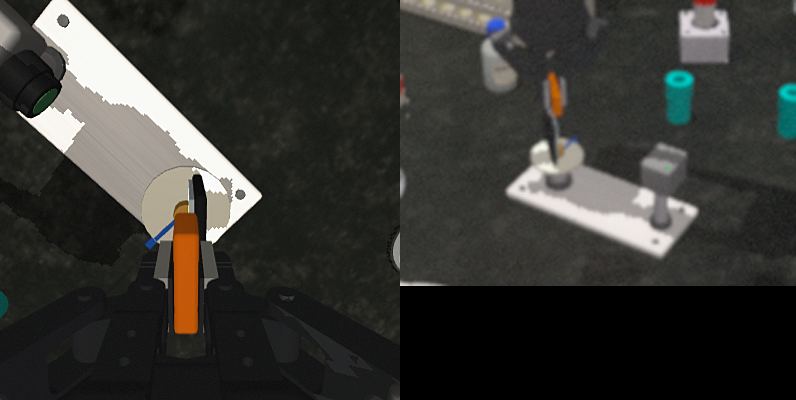

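The wrist view shows the bar held between the pads, and the blue index line from (287,245) to (313,221). Measuring its direction against the marker.

Run:
```python
from h import *; import pickle
D,s=pickle.load(open("w5.pkl","rb")); c=D["wrist"]
h=cv2.inRange(cv2.cvtColor(c["image"],cv2.COLOR_RGB2HSV),(100,120,60),(130,255,255)); h[:200]=0;h[260:]=0;h[:,:275]=0;h[:,325:]=0
P=np.array([onplane(c,(u,v),46)[:2] for v,u in np.argwhere(h)]); l=cv2.fitLine(np.float32(P),cv2.DIST_L2,0,.01,.01).ravel(); v=l[:2]*(-np.sign(l[1])); 
print(len(P),P.min(0),P.max(0),"ang",np.arctan2(v[1],v[0])%(2*np.pi))
for ax in((569,129.5),(570.5,129.5),(569,128)):
    w=np.array([550.5,-217])-ax; print(ax,"need",np.arctan2(w[1],w[0])%(2*np.pi), "from tip", np.arctan2(*(l[2:]-ax)[::-1])%(2*np.pi))
print("line at marker: offset", np.cross(v,np.array([550.5,-217])-l[2:]))
E=onplane(c,(140+262,195),10); F=onplane(c,(140+55,0),10); print(E,F,np.arctan2(*(E-F)[1::-1]))
```

```text
179 [565.40813468  90.49031533] [571.10373534 117.96260145] ang 4.64573
(569, 129.5) need 4.659048572659836 from tip 4.699490108346344
(570.5, 129.5) need 4.6547328949804605 from tip 4.64539828801619
(569, 128) need 4.658817100354106 from tip 4.698751137539039
line at marker: offset 3.1339543876907783
[613.77504204 170.01450335  10.        ] [413.28126829 171.05177701  10.        ] -0.00517354917785215<stdin>:8: DeprecationWarning: Arrays of 2-dimensional vectors are deprecated. Use arrays of 3-dimensional vectors instead. (deprecated in NumPy 2.0)
```

The line of sight passes about 3 mm from the marker. I hold briefly, then sign off.

>>> step_arm([
  {"dp":[0,0,0],"delta_rot":[0,0,0],"gripper":255},
  {"dp":[0,0,0],"delta_rot":[0,0,0],"gripper":255},
  {"dp":[0,0,0],"delta_rot":[0,0,0],"gripper":255},
  {"dp":[0,0,0],"delta_rot":[0,0,0],"gripper":255},
  {"dp":[0,0,0],"delta_rot":[0,0,0],"gripper":255},
  {"dp":[0,0,0],"delta_rot":[0,0,0],"gripper":255},
])

```text
time_s: 10.35
tcp_pos: [570.7, 129.6, 122.3]
orientation: [0.404, 0.915, 0.0, 0.001]
wrist_force: [-1.1, 0.4, 4.8]
opening: 0.112
gripper_force: 29.5
```

```bash
python3 -c "
from station import workorder; print(workorder.sign_off())"
```

```text
the job is handed in; nothing more can be done
None
```

I handed the job in at about 10 s, and sign-off returned no verdict: the sleeve is home on the pin and released, and the gripper is holding the mirror with the line of sight about 3 mm from the marker by my measurement (25 mm allowed).

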